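# Lift the retaining ring off the sample wheel

## Robot

A 7-joint arm with a two-finger parallel gripper is mounted at the origin on a cart in front of the work surface, level with it; the furniture and walls round the work are solid. World frame = base frame: x ahead of the robot, y to its left, z up, the work surface at z = 0. Lengths are in m, angles in rad, forces in N, time in s.
With the tool pointing down it reaches from about 0.4 to 0.85 m from the base axis. Payload 6.9 kg.
Tool frame: the origin (TCP) lies between the finger pads; the fingertips stand 22 mm ahead of it and the grasp point (between the pads) lies 3 mm ahead of it (robot.finger_overhang is the distance from the TCP to the fingertips, in m); x points along the fingers, z is the direction in which the jaws open and shut, and the axes are right-handed (so a half turn about x gives the same grasp; the last joint's range is limited). The gripper opens to 85 mm and grips with 20 to 120 N. Pads are 22 mm wide; open, the fingers measure 114 mm over their backs; the gripper's body (76 mm by 85 mm) begins 54 mm behind the grasp point. The pads swing forward as they close: fully open they stand 13 mm farther back than shut.
Start: joints at [1.365, 0.507, -0.238, 1.5, 0.126, 1.149, -0.155], TCP at [0.192, -0.595, 0.253] pointing down, gripper open.
Joint ranges: [-3.08, 3.08], [-0.24, 2.05], [-1.43, 1.35], [0, 2.5], [-1.52, 4.66], [0.17, 1.96], [-2.89, 2.89]. Speed limits (rad/s): [2.39, 2.39, 3.14, 3.14, 3.14, 3.14, 3.14].

## Interface

Orientations are given as [roll, pitch, yaw] about the fixed x, y, z axes, in that order (R = Rz(yaw) Ry(pitch) Rx(roll)).
In Python, from bench import sensors, imaging, ticket, robot gives the robot as it stands.
- The arm moves only by the tool apply_moves, never from a script. Its argument "deltas" is a list of rows, each an object of numbers: "gripper": the closure, from 0 (fully open) to 1 (shut); "dx", "dy", "dz": the shift along the tool's x, y, z in mm; "roll": the turn about the tool's x in rad. In form: [{"gripper": .., "dx": .., "dy": .., "dz": .., "roll": ..}, ...]. A call has 1 to 8 rows; each row shifts and turns the pose as measured when the row begins, along the tool's axes as they then stand; what a row does not reach is not made up. A row lasts 1/10 s, in which the tool goes at most 50 mm and 8.59 degrees, less where a joint would pass 70% of its speed; a pose out of reach is approached as far as the arm can. A call with a gripper value outside its range is refused whole. The fingers move at their own pace and stop on an object; "grip_force" is the grip in N (left out, the last holds). Time passes only in rows, so rows that do not move let the fingers close. It gives the time, the measured TCP pose, the force and the opening at its end, in the units of the state.
- sensors.sense(): the state, without advancing time (a new reading comes with each control period).
- imaging.camera(name): name is "scene" or "top" or "wrist"; returns (picture, depth): 400x640x3 uint8, red, green, blue; 400x640 float32, m along the optical axis (not along the pixel's ray), 0 where there is no reading.
- imaging.calibration(name): a dict with "intrinsics" (3x3 intrinsics, pixels), "xyz" and "rotation" of the camera in the world. Camera axes: x right, y down, z forward; pixel columns grow to the right and rows downward; lengths in m; the calibration is good to about 2 mm. A picture is of the moment at which its call begins: read the wrist's pose just before it. calibration takes no time and is no camera call; for the wrist camera it gives the pose at the moment of the call.
- ticket.finish_job(): hands the job in, once; it reports no verdict.
The state is a dict: "t": time; "joints": joint angles; "dq": joint speeds; "joint_torque": joint torques, N m; "position": TCP position; "eef_rot": TCP orientation; "contact_force": force on the tool from outside, world axes, zero at the start; "moment": the same for the moment, N m; "gripper_width": finger opening in m.
Only numpy, scipy, OpenCV 4.12 (cv2) and the standard library are available. Lean on these libraries where they do the work, as an engineer would, in place of code of your own. Each camera call takes 0.05 s, during which the arm holds its last target. There are 200 camera calls.

## Task

The sample wheel has to come off its spindle for cleaning, so take off the split wire ring that retains it: with the hook pick from the stand, lift the ring's bent-out end out of the groove and bring the ring off over the top of the spindle. Lay the ring flat in the steel tray and hang the pick back in the fork of its stand; leave the bottles and the other things on the desk where they are.

Things in the scene. Friction and masses are not known exactly. Their poses are not given: they have to be found in the camera images.
- sample_wheel: empty white sample wheel, two notched discs 164 mm across on a low grey foot; fixed. Origin at the foot's underside, z up the spindle. Top of the upper disc z = 46 mm; on it an aluminium hub collar, 86 mm across, top z = 60 mm, on which the ring lies. Through the collar comes the steel spindle: groove 48.8 mm across, above it a rounded shoulder 53.8 mm across, flat top z = 68.7 mm
- hub_top (a point): middle of the spindle's flat top, 68.7 mm above the desk; axes as the wheel's
- pick_slot (a point): on the floor of the slot in the hub collar, 36 mm from the spindle's axis towards the wheel's -x. The slot, 26 mm wide, is cut right through the collar along -x down to the disc (z = 46 mm), open at the outside, so that a pick gets under the ring's bent-out end. Axes as the wheel's
- ring: springy split ring of 5 mm steel wire, 50 mm inside, 60 mm outside, 35 g, its ends some 30 mm apart. Seated in the groove it lies 62.5 mm up, 1.9 mm under the shoulder all round. Origin at its centre on the wire's centre plane, fixed to the part opposite the slot; axes then about as the wheel's. About 3 N springs its bent end up over the shoulder; let go half way it may snap back
- ring_end (a point): in the ring's bent-out end (tang), on the wire's centre line, 37.5 mm from the spindle's axis, mid slot. The tang runs 15 mm along y across the slot to its tip, turned up 6 mm at the +y side; 14 mm are free under it. Held 20 to 25 mm up on the pick, pushed 10 mm towards the spindle's axis and then lifted 25 mm more, it brings the whole ring off, hanging on the pick
- ring_far_end (a point): tip of the ring's other end, which lies on the collar, 64 degrees round from the slot on its +y side
- pick: hook pick, 150 mm tall, 70 g, upright in its stand. Origin on the shaft's axis at the foot's underside; z up the handle, x the way the foot points. Shaft 5 mm thick; foot of 5 mm rod out to x = 16 mm, top at z = 5 mm, its nose turned up to z = 8.5 mm at x = 13.5: a wire lies held between shaft and nose at x = 5 to 8 mm
- pick_handle (a point): place to grip, on the axis of the black square handle (16 x 16 mm, sides along the pick's x and y, from 80 to 150 mm above the foot's underside); this point is 122 mm above the foot's underside; axes as the pick's
- pick_flange (a point): middle of the underside of the pick's square flange (20 x 20 x 4 mm), 70 mm above the foot's underside; it rests on stand_seat; axes as the pick's
- stand: small steel stand, fixed; base 66 x 58 x 8 mm, a post at x = -35 to -25 mm, on it a flat fork, 6 mm thick, top z = 92 mm. Origin on the desk below the seat; x points out of the fork's mouth. Its two tines leave a slot 10 mm wide from x = -6 mm to the open mouth at x = 15 mm; the pick's shaft hangs in it, foot to the mouth; narrower than the slot, the foot passes straight up or down through it
- stand_seat (a point): on top of the fork, where the middle of the pick's flange rests, 92 mm above the desk; axes as the stand's. Ridges 5 mm high stand round the flange: at y = -13 and +13 mm and, behind it, at x = -13 mm
- tray: open steel tray on four short feet, 180 (x) x 130 (y) mm, fixed; top of its floor 13 mm and top of its rim 28 mm above the desk, walls 3 mm. Origin on the desk under its middle. The ring hanging on the pick reaches 60 mm below the foot's underside; set on its edge here while the pick sinks 15 mm on, it comes off the foot, and tips over flat when the shaft moves 30 mm along x
- stain_a: bystander: brown dropper bottle with a black cap, 33 x 33 x 93 mm; loose, to be left alone. Origin at the middle of its underside
- stain_c: bystander: brown dropper bottle with a red cap, 37 x 37 x 100 mm; loose, to be left alone. Origin at the middle of its underside

How it is judged:
On the way:
1. the ring's bent-out end is lifted above the top of the spindle by the pick, not by the fingers (z of ring_end in the frame of hub_top above 0.006 m and contact force between pick and ring above 0.1 N and contact force between the fingers and ring below 0.1 N), for 0.2 s.
At the end, for the whole second after the job is handed in: The ring lies flat (within 0.15 rad) on the floor of the tray with its middle at least 27 mm inside the tray's outer edges, at rest; the pick hangs upright (within 0.09 rad) in the fork of the stand, its flange on the seat within 7 mm, at rest (x of ring in the frame of tray between -0.06 and 0.06 m and y of ring in the frame of tray between -0.038 and 0.038 m and z of ring in the frame of tray below 0.022 m and (angle between ring's own z axis and vertical below 0.15 rad or angle between ring's own z axis and vertical above 2.99 rad) and linear speed of each of ring, pick below 0.02 m/s and distance between pick_flange and stand_seat below 0.007 m and angle between pick's own z axis and vertical below 0.09 rad); the robot touches nothing.
It fails at once if a dropper bottle is pushed more than 3 cm (distance of any of stain_a, stain_c from where it was at the start of the episode above 0.03 m).
It also fails if it takes over 58 s, if anything falls off the work surface, if the arm or the gripper's body presses on something with over 40 N, if the wrist force passes 120 N, or if a joint passes its speed limit or range.

## Working session

There is one attempt and no reset: what is moved stays moved. The work goes in short steps, Python scripts to look and compute and a tool call to move; the robot and the scene stay as the last step left them, time stands still between calls to the robot, and variables do not carry over. Pictures are saved under pics/ and viewed, about 8 in all and at most 12, crops included, and the job is handed in when it is done.

Besides the shell and the picture viewer there is one more tool, called after "Emit:" as name([rows], argument=value, ...), one row to a line, values as JSON. apply_moves: Moves the arm, as the interface text tells. Its arguments: {"type":"object","properties":{"deltas":{"type":"array","items":{"type":"object","properties":{"gripper":{"type":"number"},"dx":{"type":"number"},"dy":{"type":"number"},"dz":{"type":"number"},"roll":{"type":"number"}}}},"grip_force":{"type":"number"}},"required":["deltas"]}

```bash
mkdir -p pics; ls; cat > h.py <<'E'
from bench import sensors, imaging, ticket, robot
import numpy as np, cv2
def shot(n,fn):
    c=imaging.calibration(n); p,d=imaging.camera(n)
    np.savez('pics/'+fn+'.npz',p=p,d=d,K=c['intrinsics'],t=c['xyz'],R=c['rotation'])
    cv2.imwrite('pics/'+fn+'.png',p[:,:,::-1]); return p,d,c
def load(fn): return np.load('pics/'+fn+'.npz')
def world(z,u,v,d=None):
    K=np.array(z['K']);dd=z['d'][int(v),int(u)] if d is None else d
    r=np.linalg.inv(K)@[u,v,1]; return np.array(z['t'])+np.array(z['R'])@(r*dd)
def cloud(z):
    K=np.array(z['K']);v,u=np.mgrid[:400,:640]
    r=np.stack([u,v,np.ones_like(u)],-1)@np.linalg.inv(K).T*z['d'][...,None]
    return r@np.array(z['R']).T+z['t']
def onplane(z,u,v,h):
    r=np.array(z['R'])@np.linalg.inv(z['K'])@[u,v,1]; t=np.array(z['t']); return t+r*(h-t[2])/r[2]
E
python3 - <<'E'
from h import *
s=sensors.sense();print({k:np.round(v,3) for k,v in s.items()})
for n in('top','scene'):
    p,d,c=shot(n,n+'0');print(n,np.round(c['xyz'],3),np.round(c['rotation'],3).tolist(),np.round(c['intrinsics'],1).tolist())
a=[cv2.imread(f'pics/{n}0.png') for n in('top','scene')]
cv2.imwrite('pics/both.png',cv2.resize(np.vstack(a),None,fx=.75,fy=.75,interpolation=cv2.INTER_AREA))
E
```

```text
pics
{'t': np.float64(0.0), 'joints': array([ 1.364,  0.508, -0.238,  1.501,  0.126,  1.149, -0.155]), 'dq': array([ 0.001,  0.   ,  0.001, -0.   , -0.   , -0.001, -0.002]), 'joint_torque': array([-1.0000e-03, -6.2061e+01, -2.1870e+00, -2.4966e+01,  1.3000e-02,
        1.2000e-02,  0.0000e+00]), 'position': array([ 0.192, -0.594,  0.252]), 'eef_rot': array([-3.119,  1.569,  1.906]), 'contact_force': array([-0.956, -1.12 ,  0.075]), 'moment': array([-0.062,  0.022, -0.007]), 'gripper_width': np.float64(0.085)}
top [0.462 0.314 0.962] [-3.054, -0.023, -1.601] [[388.7, 0.0, 319.2], [0.0, 388.7, 199.7], [0.0, 0.0, 1.0]]
scene [ 0.162 -0.355  0.706] [-2.221, -0.021, -0.491] [[488.0, 0.0, 319.5], [0.0, 488.0, 202.7], [0.0, 0.0, 1.0]]
```

View pics/both.png

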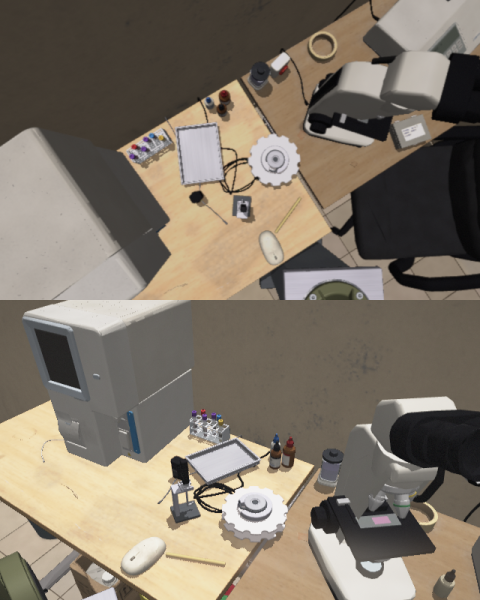

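The tray is near (267,205) in the top image, the wheel near (365,215) and the stand with the pick near (322,275). The bottles are near (290,130). The rotation comes as rpy, so I'll convert it and crop in.

```bash
sed -i "s/R=c\['rotation'\]/R=Rotation.from_euler('xyz',c['rotation']).as_matrix()/; 2a from scipy.spatial.transform import Rotation" h.py
python3 - <<'E'
from h import *
for n in('top','scene'):
    z=dict(load(n+'0'));z['R']=Rotation.from_euler('xyz',z['R']).as_matrix();np.savez(f'pics/{n}0.npz',**z)
z=load('top0');P=cloud(z)
for q in[(267,205),(365,215),(322,275),(200,300)]:print(q,np.round(P[q[1],q[0]],3))
a=cv2.resize(cv2.imread('pics/top0.png')[120:310,220:410],(570,570),interpolation=cv2.INTER_CUBIC)
cv2.imwrite('pics/topc.png',a)
s=load('scene0');P=cloud(s)
for q in[(340,340),(245,310)]:print(q,np.round(P[q[1]-0,q[0]],3))
b=cv2.resize(cv2.imread('pics/scene0.png')[190:360,200:400],(800,680//1),interpolation=cv2.INTER_CUBIC)[:600]
cv2.imwrite('pics/scc.png',b)
E
```

```text
(267, 205) [0.535 0.417 0.013]
(365, 215) [0.501 0.186 0.066]
(322, 275) [0.379 0.293 0.17 ]
(200, 300) [0.346 0.522 0.222]
(340, 340) [ 0.549  0.227 -0.214]
(245, 310) [ 0.336  0.23  -0.   ]
```

View pics/topc.png

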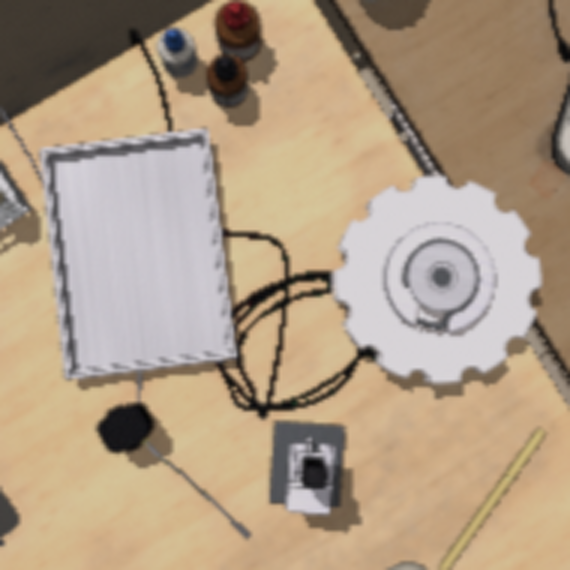

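View pics/scc.png

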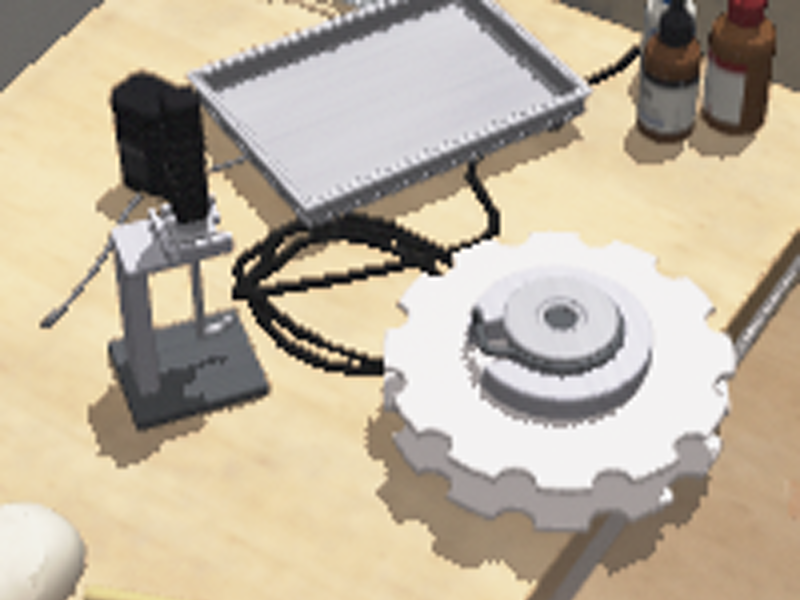

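The top crop shows the spindle at (441,276) with the slot and tang at about (433,322), so wheel -x is about world -x. The handle is at (315,472) and the tray at x 45–235, y 135–375. In the scene crop the post stands to the left of the shaft.

```bash
python3 - <<'E'
from h import *
z=load('top0');P=cloud(z)
f=lambda x,y:onplane(z,220+x/3,120+y/3,0)
def pl(x,y,h): return np.round(onplane(z,220+x/3,120+y/3,h),4)
print('spindle',pl(441,276,.0687),'slot',pl(433,322,.0625),'handle',pl(315,472,.17))
t=np.array([pl(*q,.028)[:2] for q in[(45,150),(208,132),(236,357),(68,377)]])
print('tray',t,t.mean(0),np.linalg.norm(np.diff(t,axis=0),axis=1)); 
def rect(m,n):
    q=P[m][:,:2].astype(np.float32);r=cv2.minAreaRect(q*1000);print(n,len(q),np.round(q.mean(0),4),np.round(r[0],1),np.round(r[1],1),round(r[2],1))
near=(abs(P[...,0]-.38)<.08)&(abs(P[...,1]-.29)<.08)
rect(near&(abs(P[...,2]-.17)<.006),'handletop')
rect(near&(abs(P[...,2]-.092)<.0025),'fork')
rect(near&(abs(P[...,2]-.097)<.0015),'ridge')
rect(near&(abs(P[...,2]-.008)<.003),'base')
w=(np.hypot(P[...,0]-.515,P[...,1]-.183)<.1)
rect(w&(abs(P[...,2]-.046)<.003),'disc'); rect(w&(abs(P[...,2]-.0687)<.0025),'top')
print('maxz around handle',P[near][:,2].max())
s=load('scene0');Q=cloud(s)
for n,c in(('post',(135,320)),('shaft',(197,290)),('foot',(225,325)),('seat',(190,215))):
    print(n,np.round(Q[190+c[1]//4,200+c[0]//4],4))
nr=(abs(Q[...,0]-.38)<.08)&(abs(Q[...,1]-.29)<.08)&(abs(Q[...,2]-.008)<.003)
r=cv2.minAreaRect(Q[nr][:,:2].astype(np.float32)*1000);print(r)
for n,m in(('bot',.093),('red',.1)):
    mm=(abs(P[...,0]-.62)<.12)&(abs(P[...,1]-.36)<.12)&(abs(P[...,2]-m)<.003);print(n,P[mm].mean(0) if mm.any() else 0)
E
```

```text
spindle [0.5081 0.1817 0.0687] slot [0.4731 0.1885 0.0625] handle [0.374  0.2868 0.17  ]
tray [[0.6209 0.4913]
 [0.6322 0.3599]
 [0.4504 0.3419]
 [0.4387 0.4752]] [0.53555  0.417075] [0.13188499 0.18268892 0.13381248]
handletop 62 [0.3718 0.2877] [371.8 287.9] [14.1 14.3] 87.9
fork 168 [0.3553 0.2891] [361.7 287.9] [31.9 49.7] 84.5
ridge 42 [0.3738 0.2871] [372.  286.9] [32.  30.3] 84.6
base 591 [0.3949 0.2989] [384.  298.1] [159.3 149.5] 5.5
disc 2314 [0.507  0.1824] [508.5 181.7] [160.7 161. ] 17.0
top 356 [0.5081 0.1817] [503.6 181.8] [51.4 64.4] 86.7
maxz around handle 0.1747635762806764
post [0.3359 0.279  0.0598]
shaft [0.371  0.2887 0.0564]
foot [0.3832 0.2881 0.0274]
seat [0.3691 0.2845 0.1087]
((390.296630859375, 306.80609130859375), (119.96202087402344, 137.41416931152344), 88.02008819580078)
bot [0.71202395 0.41282161 0.09263391]
red [0.71952618 0.41135038 0.09986376]
```

```bash
python3 - <<'E'
from h import *
s=sensors.sense();R=Rotation.from_euler('xyz',s['eef_rot']).as_matrix();print(np.round(R,3))
Q=np.vstack([cloud(load(n+'0'))[load(n+'0')['d']>0].reshape(-1,3) for n in('top','scene')])
for x in np.arange(.0,.9,.05):
    print('%.2f'%x,[ '%3d'%(1000*Q[m][:,2].max()) if (m:=(abs(Q[:,0]-x)<.025)&(abs(Q[:,1]-y)<.025)).any() else ' . ' for y in np.arange(-.65,.5,.05)])
E
```

```text
[[-0.001  0.952  0.307]
 [ 0.002  0.307 -0.952]
 [-1.    -0.    -0.002]]
0.00 [' . ', ' . ', ' . ', ' . ', ' . ', '-799', '-144', '-199', '-802', '-809', ' . ', ' . ', ' . ', ' . ', ' . ', '-284', ' . ', ' . ', ' . ', ' . ', ' . ', ' . ', '  3']
0.05 ['-310', ' . ', '-61', '-60', '-65', '-74', '-87', '-146', '-799', '-706', '  3', '391', '379', '339', '312', ' 18', '  3', ' . ', ' . ', ' . ', '  4', '  4', '  5']
0.10 ['-181', '-265', '-64', '-60', '-66', '-79', '-111', '-264', '-273', '-298', '  4', ' 19', ' 44', ' 38', ' 41', ' 18', '  5', ' . ', '  5', '  4', '  5', '  4', '  6']
0.15 ['-167', '-155', '-260', '-261', '-265', '-262', '-255', '-251', '-265', '-280', '  3', '  3', '  5', '  5', '  4', '  4', '  4', '  4', '  5', '  6', '  4', '  4', '  7']
0.20 [' . ', '-139', '-257', '-263', '-265', '-259', '-254', '-249', '-261', '-273', ' . ', ' . ', ' . ', ' . ', ' . ', '  4', ' 30', ' 36', ' 18', '  5', '  5', '  4', '  5']
0.25 [' . ', '-116', '-256', '-259', '-262', '-257', '-249', '-246', '-255', '-268', ' . ', ' . ', ' . ', '  3', '  4', '  4', ' 28', ' 39', ' 30', '  5', ' 
[... 1366 characters left out ...]
 4', '  5', ' 96', ' 31', ' 31']
0.70 [' . ', ' . ', ' . ', ' . ', ' . ', ' . ', ' . ', ' . ', ' . ', ' . ', '443', '443', '444', '412', '337', '  5', '  4', '  4', '  4', ' 85', '102', ' 89', '578']
0.75 [' . ', ' . ', ' . ', ' . ', ' . ', ' . ', ' . ', ' . ', ' . ', ' 78', ' 80', '  5', '  3', '121', '122', '  5', '  4', '108', '107', ' 65', '482', '530', '546']
0.80 [' . ', ' . ', ' . ', ' . ', ' . ', ' 85', ' 96', '117', '123', '113', '  5', '  4', '  3', '  4', '  5', ' 58', ' 73', '108', '485', '484', '475', ' . ', ' . ']
0.85 [' . ', ' . ', '  2', ' 68', ' 86', '102', '116', '124', '125', '126', '113', '  6', ' 29', ' 27', ' 28', ' 68', ' 70', '501', '493', '481', ' . ', ' . ', ' . ']
```

Emit:
apply_moves([
  {"gripper":0,"dx":0,"dy":36,"dz":-28,"roll":0},
  {"gripper":0,"dx":0,"dy":36,"dz":-28,"roll":0},
  {"gripper":0,"dx":0,"dy":36,"dz":-28,"roll":0},
  {"gripper":0,"dx":0,"dy":36,"dz":-28,"roll":0},
  {"gripper":0,"dx":0,"dy":36,"dz":-28,"roll":0},
  {"gripper":0,"dx":0,"dy":36,"dz":-28,"roll":0},
  {"gripper":0,"dx":0,"dy":36,"dz":-28,"roll":0},
  {"gripper":0,"dx":0,"dy":36,"dz":-28,"roll":0},
])

```text
t: 0.9
position: [0.398, -0.2885, 0.2482]
eef_rot: [-2.399, 1.564, 2.61]
contact_force: [0.5, -1.2, -0.4]
gripper_width: 0.0852
```

Emit:
apply_moves([
  {"dy":16,"dz":-45},
  {"dy":16,"dz":-45},
  {"dy":16,"dz":-45},
  {"dy":16,"dz":-45},
  {"dy":16,"dz":-45},
  {"dy":16,"dz":-45},
  {"dy":16,"dz":-45},
  {"dy":16,"dz":-45},
])

```text
validation failed for argument at $.de...
```

Emit:
apply_moves([
  {"gripper":0,"dx":0,"roll":0,"dy":16,"dz":-45},
  {"gripper":0,"dx":0,"roll":0,"dy":16,"dz":-45},
  {"gripper":0,"dx":0,"roll":0,"dy":16,"dz":-45},
  {"gripper":0,"dx":0,"roll":0,"dy":16,"dz":-45},
  {"gripper":0,"dx":0,"roll":0,"dy":16,"dz":-45},
  {"gripper":0,"dx":0,"roll":0,"dy":16,"dz":-45},
  {"gripper":0,"dx":0,"roll":0,"dy":16,"dz":-45},
  {"gripper":0,"dx":0,"roll":0,"dy":16,"dz":-45},
])

```text
t: 1.7
position: [0.4151, 0.1081, 0.249]
eef_rot: [-2.604, 1.565, 2.405]
contact_force: [1.3, -0.2, 0.1]
gripper_width: 0.0852
```

Emit:
apply_moves([
  {"gripper":0,"dx":0,"roll":0,"dy":13,"dz":-39},
  {"gripper":0,"dx":0,"roll":0,"dy":13,"dz":-39},
  {"gripper":0,"dx":0,"roll":0,"dy":13,"dz":-39},
  {"gripper":0,"dx":0,"roll":0.13,"dy":0,"dz":0},
  {"gripper":0,"dx":0,"roll":0.13,"dy":0,"dz":0},
  {"gripper":0,"dx":0,"roll":0.13,"dy":0,"dz":0},
])

```text
t: 2.3
position: [0.4146, 0.2453, 0.2484]
eef_rot: [-2.319, 1.561, 2.302]
contact_force: [-0.0, -0.8, 0.1]
gripper_width: 0.0857
```

```bash
python3 - <<'E'
from h import *
s=sensors.sense();R=Rotation.from_euler('xyz',s['eef_rot']).as_matrix();print(s['position'],np.round(R,3))
p,d,c=shot('wrist','w1');print(c['xyz'],c['rotation'])
print(Rotation.from_euler('xyz',c['rotation']).as_matrix().round(2))
E
```

```text
[0.41461224 0.2452864  0.24838504] [[-0.007  0.996 -0.091]
 [ 0.007 -0.091 -0.996]
 [-1.    -0.007 -0.007]]
[0.48656439 0.23748857 0.36836425] [ 2.84854231  0.00798384 -1.66174676]
[[-0.09 -0.95 -0.29]
 [-1.    0.08  0.03]
 [-0.01  0.29 -0.96]]
```

View pics/w1.png

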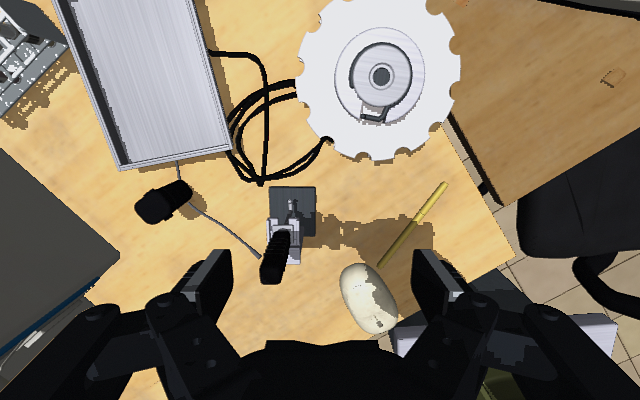

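The wrist view shows the spindle at (381,76), the tang at about (375,118), and the stand, fork and pick around (285,225). Both get an enlarged crop.

```bash
python3 - <<'E'
from h import *
a=cv2.imread('pics/w1.png')
A=cv2.resize(a[30:130,325:435],None,fx=5,fy=5,interpolation=cv2.INTER_CUBIC)
B=cv2.resize(a[180:280,255:323],None,fx=3.6,fy=5,interpolation=cv2.INTER_CUBIC)
B=cv2.resize(a[183:283,257:307],None,fx=5,fy=5,interpolation=cv2.INTER_CUBIC)
cv2.imwrite('pics/w1c.png',np.hstack([A,B]))
E
```

```text
(no output)
```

View pics/w1c.png

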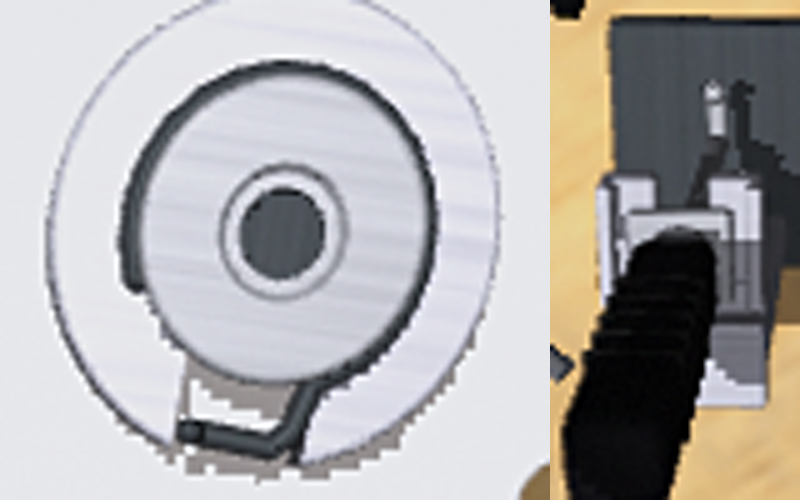

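```bash
python3 - <<'E'
from h import *
z=load('w1')
A=lambda x,y,h:onplane(z,325+(x+.5)/5-.5,30+(y+.5)/5-.5,h)[:2]
B=lambda x,y,h:onplane(z,257+(x-550+.5)/5-.5,183+(y+.5)/5-.5,h)[:2]
sp=A(284,232,.0687);tm=A(237,437,.0625);tb=A(285,443,.0625);tt=A(190,430,.0645)
print('sp',sp,'tangmid',tm,'r',np.linalg.norm(tm-sp)*1e3,'ang',np.degrees(np.arctan2(*(sp-tm)[::-1])),'tangdir',np.degrees(np.arctan2(*(tt-tb)[::-1]))-90, np.linalg.norm(tt-tb))
fl=B(682,212,.096);nose=B(713,92,.0305);ml=B(657,178,.092);mr=B(710,178,.092)
print('flangefront',fl,'nose',nose,'mouth',(ml+mr)/2,np.linalg.norm(ml-mr))
e1,e2=B(632,212,.096),B(732,212,.096);print('flange edge',np.linalg.norm(e1-e2),np.degrees(np.arctan2(*(e1-e2)[::-1]))-90)
P=cloud(z)
def rect(m,n):
    q=P[m][:,:2].astype(np.float32)*1000;r=cv2.minAreaRect(q);print(n,len(q),np.round(q.mean(0),1),np.round(r[0],1),np.round(r[1],1),round(r[2],1))
near=(abs(P[...,0]-.37)<.05)&(abs(P[...,1]-.29)<.04)
rect(near&(abs(P[...,2]-.092)<.0015),'fork');rect(near&(abs(P[...,2]-.172)<.003),'htop')
w=np.hypot(P[...,0]-sp[0],P[...,1]-sp[1])
q=P[(w<.035)&(abs(P[...,2]-.0687)<.0015)];(c,r)=cv2.minEnclosingCircle(q[:,:2].astype(np.float32)*1000);print('top',c,r,q[:,2].mean())
q=P[(w<.1)&(abs(P[...,2]-.046)<.002)];(c,r)=cv2.minEnclosingCircle(q[:,:2].astype(np.float32)*1000);print('disc',c,r,q[:,2].mean())
T=P[(abs(P[...,0]-.535)<.12)&(abs(P[...,1]-.417)<.09)&(abs(P[...,2]-.028)<.003)];print(len(T),cv2.minAreaRect(T[:,:2].astype(np.float32)*1000))
s=sensors.sense();print(s['position'])
E
```

```text
sp [0.50892586 0.18270199] tangmid [0.47301453 0.19194136] r 37.08084768059674 ang -14.428293030299734 tangdir -12.752150008368972 0.01900232253518976
flangefront [0.38153714 0.28670593] nose [0.38550621 0.28748089] mouth [0.38701218 0.28623351] 0.01032014107476109
flange edge 0.019324189725268105 -5.028110936528748
fork 396 [363.  284.2] [361.9 289. ] [31.  50.4] 84.2
htop 395 [372.6 287.8] [372.1 288.3] [15.7 16.1] 83.1
top (508.687255859375, 183.03614807128906) 26.8138427734375 0.0684956574151792
disc (508.8000183105469, 182.88906860351562) 82.07184600830078 0.04585061246953191
2954 ((517.1807861328125, 419.1690673828125), (203.3172607421875, 138.10626220703125), 5.691200256347656)
[0.41459136 0.24505412 0.24838147]
```

Emit:
apply_moves([
  {"gripper":0,"dx":20,"roll":0.01,"dy":-23,"dz":-19},
  {"gripper":0,"dx":20,"roll":0,"dy":-23,"dz":-19},
  {"gripper":0,"dx":0,"roll":0,"dy":0,"dz":0},
])

```text
t: 2.65
position: [0.3723, 0.2883, 0.2077]
eef_rot: [-2.379, 1.562, 2.227]
contact_force: [-0.0, 0.7, 0.3]
gripper_width: 0.0856
```

Emit:
apply_moves([
  {"gripper":0,"dx":30,"roll":0,"dy":0,"dz":0},
  {"gripper":0,"dx":30,"roll":0,"dy":0,"dz":0},
  {"gripper":1,"dx":0,"roll":0,"dy":0,"dz":0},
  {"gripper":1,"dx":0,"roll":0,"dy":0,"dz":0},
  {"gripper":1,"dx":0,"roll":0,"dy":0,"dz":0},
  {"gripper":1,"dx":0,"roll":0,"dy":0,"dz":0},
  {"gripper":1,"dx":0,"roll":0,"dy":0,"dz":0},
], grip_force=70)

```text
t: 3.35
position: [0.3754, 0.2886, 0.1506]
eef_rot: [-3.03, 1.562, 1.584]
contact_force: [0.4, 0.9, -1.3]
gripper_width: 0.0152
```

Emit:
apply_moves([
  {"gripper":1,"dx":-10,"roll":0,"dy":0,"dz":0},
  {"gripper":1,"dx":-30,"roll":0,"dy":0,"dz":0},
  {"gripper":1,"dx":-30,"roll":0,"dy":0,"dz":0},
  {"gripper":1,"dx":-25,"roll":0,"dy":0,"dz":0},
  {"gripper":1,"dx":0,"roll":0,"dy":0,"dz":0},
])

```text
t: 3.85
position: [0.3749, 0.2878, 0.2532]
eef_rot: [-3.136, 1.56, 1.479]
contact_force: [0.2, 1.2, -1.1]
gripper_width: 0.0153
```

```bash
python3 - <<'E'
from h import *
s=sensors.sense();R=Rotation.from_euler('xyz',s['eef_rot']).as_matrix();print(s['position'],np.round(R,3),s['contact_force'])
shot('wrist','w2');shot('scene','s2')
a=cv2.imread('pics/w2.png')[130:330,200:400]; b=cv2.imread('pics/s2.png')[130:330,150:350]
f=lambda q:cv2.resize(q,(400,400),interpolation=cv2.INTER_CUBIC)
cv2.imwrite('pics/c2.png',np.hstack([f(a),f(b)]))
E
```

```text
[0.37491472 0.28784585 0.25316575] [[ 0.001  0.995 -0.097]
 [ 0.01  -0.097 -0.995]
 [-1.    -0.    -0.01 ]] [ 0.24484634  1.22909071 -1.07329591]
```

View pics/c2.png

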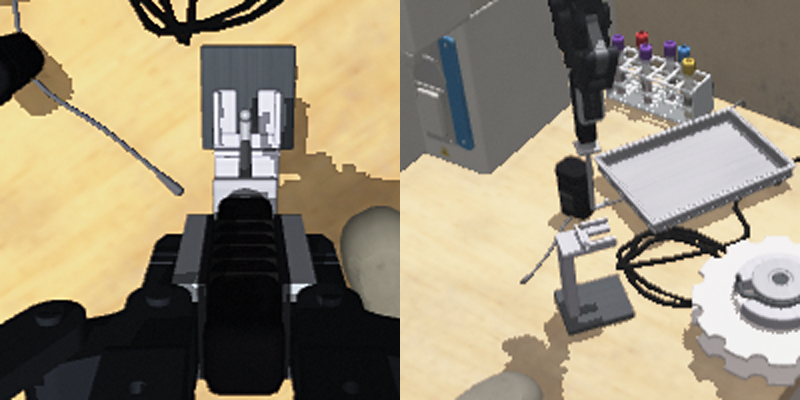

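```bash
python3 - <<'E'
from h import *
z=load('w2');R=Rotation.from_euler('z',np.arctan2(-.097,.995)).as_matrix()
tcp=np.array([.3749,.2878,.2532])
n=world(z,322,188);print('nose depth',n,'plane',onplane(z,322.3,188.3,.133))
P=cloud(load('scene').copy() if 0 else load('s2'))
q=P[(abs(P[...,0]-.375)<.03)&(abs(P[...,1]-.288)<.03)]
for a,b in((.12,.13),(.13,.15),(.15,.17),(.17,.19),(.192,.196),(.2,.22)):
    m=q[(q[:,2]>a)&(q[:,2]<b)];print(a,len(m),m.mean(0).round(4) if len(m) else '', np.ptp(m,0).round(4) if len(m) else '')
print('min z',np.sort(q[:,2][q[:,2]>.1])[:8], 'pick-frame nose',R.T@(n-tcp))
P=cloud(z);q=P[(abs(P[...,0]-.375)<.03)&(abs(P[...,1]-.288)<.03)&(P[...,2]>.1)&(P[...,2]<.2)]
L=(q-tcp)@R
for a in np.arange(-.14,-.05,.01):
    m=L[(L[:,2]>a)&(L[:,2]<a+.01)];print(a.round(3),len(m),m.mean(0).round(4) if len(m) else '',m[:,0].max().round(4) if len(m) else '')
E
```

```text
nose depth [0.38469504 0.28775757 0.13332   ] plane [0.3843381  0.28754836 0.133     ]
0.12 17 [0.3756 0.2882 0.1275] [0.0153 0.0059 0.0033]
0.13 36 [0.3738 0.2885 0.1374] [0.0177 0.0056 0.0195]
0.15 23 [0.3703 0.2885 0.1595] [0.0054 0.0042 0.0182]
0.17 26 [0.3704 0.2884 0.1791] [0.0048 0.0056 0.0187]
0.192 6 [0.3698 0.2809 0.1951] [0.0156 0.0027 0.0015]
0.2 86 [0.3686 0.2835 0.2105] [0.0158 0.0172 0.0199]
min z [0.10090541 0.12558079 0.12608858 0.12638004 0.1264471  0.12694615
 0.12719452 0.12723376] pick-frame nose [ 0.00975294  0.00090816 -0.11988   ]
-0.14 0  
-0.13 95 [ 0.0044  0.0005 -0.1231] 0.0126
-0.12 24 [ 0.0006  0.0005 -0.1156] 0.0116
-0.11 28 [-0.0017  0.0006 -0.1048] -0.0009
-0.1 29 [-0.0016  0.0008 -0.0947] -0.0008
-0.09 28 [-0.0015  0.0004 -0.0853] -0.0008
-0.08 2 [-0.0009  0.0008 -0.0798] -0.0009
-0.07 0  
-0.06 357 [ 0.0036  0.0003 -0.0549] 0.0069
```

Emit:
apply_moves([
  {"gripper":1,"dx":0,"roll":0,"dy":27,"dz":28},
  {"gripper":1,"dx":0,"roll":0,"dy":27,"dz":28},
  {"gripper":1,"dx":0,"roll":0,"dy":27,"dz":28},
  {"gripper":1,"dx":0,"roll":0.07,"dy":0,"dz":0},
  {"gripper":1,"dx":20,"roll":0.07,"dy":0,"dz":0},
  {"gripper":1,"dx":20,"roll":0,"dy":0,"dz":0},
  {"gripper":1,"dx":0,"roll":0,"dy":0,"dz":0},
])

```text
t: 4.65
position: [0.4456, 0.1894, 0.2018]
eef_rot: [-1.583, 1.558, 2.888]
contact_force: [-0.0, -0.4, 0.5]
gripper_width: 0.0155
```

```bash
cat > rel.py <<'E'
from h import *
# pick shaft/foot in wheel frame (mm) and needed tool-axis shift to a wheel-frame target
import sys
s=sensors.sense();R=Rotation.from_euler('xyz',s['eef_rot']).as_matrix();p=s['position']
yaw=np.arctan2(R[1,1],R[0,1]);Rz=Rotation.from_euler('z',yaw).as_matrix()
pk=p+Rz@[-.0036,.0006,-.1285]
W=Rotation.from_euler('z',-13.7,degrees=True).as_matrix();o=np.array([.5087,.183,0])
q=W.T@(pk-o)*1e3
print('t',s['t'],'tcp',p.round(4),'yaw',np.degrees(yaw).round(2),'toolx',R[:,0].round(3),'pick in wheel',q.round(1),'F',np.round(s['contact_force'],1))
if len(sys.argv)>3:
    print('shift',(R.T@W@(np.array(sys.argv[1:4],float)-q)).round(1))
E
python3 rel.py -65 0 49
```

```text
t 4.65 tcp [0.4456 0.1894 0.2018] yaw -13.81 toolx [-0.013  0.003 -1.   ] pick in wheel [-66.5  -8.1  73.3] F [-0.  -0.4  0.5]
shift [24.3  1.8 -8.1]
```

```bash
python3 - <<'E'
t=open('rel.py').read()
t=t.replace("pk=p+Rz@[-.0036,.0006,-.1285]","""R0=np.array([[.001,.995,-.097],[.010,-.097,-.995],[-1,0,-.010]]);Z0=Rotation.from_euler('z',np.arctan2(-.097,.995)).as_matrix()
pk=p+R@R0.T@Z0@[-.0036,.0006,-.1285]""")
open('rel.py','w').write(t)
E
python3 rel.py -65 0 49
```

```text
t 4.65 tcp [0.4456 0.1894 0.2018] yaw -13.81 toolx [-0.013  0.003 -1.   ] pick in wheel [-68.1  -9.4  73.3] F [-0.  -0.4  0.5]
shift [24.3  3.4 -9.4]
```

Emit:
apply_moves([
  {"gripper":1,"dx":0,"roll":0,"dy":3,"dz":-9},
  {"gripper":1,"dx":12,"roll":0,"dy":0,"dz":0},
  {"gripper":1,"dx":10,"roll":0,"dy":0,"dz":0},
  {"gripper":1,"dx":0,"roll":0,"dy":0,"dz":0},
])

```text
t: 5.05
position: [0.4505, 0.199, 0.1784]
eef_rot: [-1.581, 1.557, 2.893]
contact_force: [0.1, -1.3, -0.6]
gripper_width: 0.0154
```

```bash
python3 rel.py -44 0 49; python3 - <<'E'
from h import *
shot('wrist','w3');shot('scene','s3')
a=cv2.imread('pics/w3.png')[90:290,220:420]; b=cv2.imread('pics/s3.png')[210:310,290:390]
f=lambda q:cv2.resize(q,(400,400),interpolation=cv2.INTER_CUBIC)
cv2.imwrite('pics/c3.png',np.hstack([f(a),f(b)]))
E
```

```text
t 5.05 tcp [0.4505 0.199  0.1784] yaw -13.68 toolx [-0.014  0.003 -1.   ] pick in wheel [-65.8   1.1  49.9] F [ 0.1 -1.3 -0.6]
shift [ 0.6 21.8  1.1]
```

View pics/c3.png

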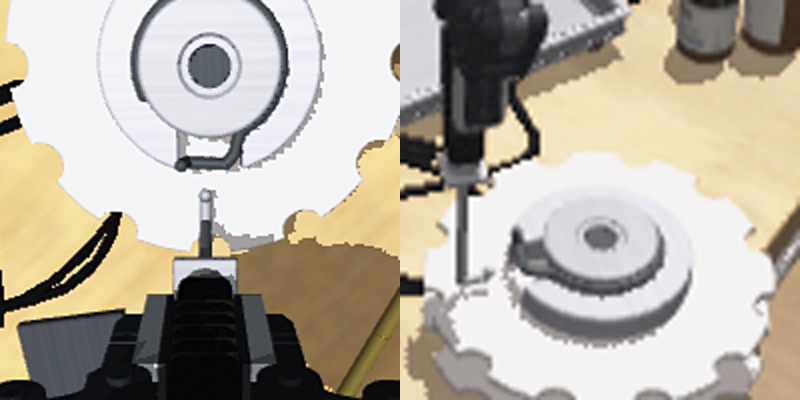

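```bash
python3 - <<'E'
from h import *
z=load('w3');W=Rotation.from_euler('z',-13.7,degrees=True).as_matrix();o=np.array([.5087,.183,0])
f=lambda u,v,h:((onplane(z,u,v,h)-o)@W*1e3).round(1)
print('nose',f(322.8,187.3,.0580),'tangmid',f(324,171.3,.0635),'tip',f(310.5,172.5,.066),'spindle',f(324.6,122.8,.0687),'depths',world(z,323,187)[2],world(z,324,171)[2])
E
```

```text
nose [-51.8   0.7  58. ] tangmid [-37.3  -0.2  63.5] tip [-37.7  10.3  66. ] spindle [ 0.1 -0.5 68.7] depths 0.057972719065531975 0.06456986078688709
```

Emit:
apply_moves([
  {"gripper":1,"dx":1.2,"roll":0,"dy":0,"dz":1},
  {"gripper":1,"dx":0,"roll":0,"dy":10,"dz":0},
  {"gripper":1,"dx":0,"roll":0,"dy":10,"dz":0},
  {"gripper":1,"dx":0,"roll":0,"dy":0,"dz":0},
])

```text
t: 5.55
position: [0.4726, 0.1928, 0.1792]
eef_rot: [-1.756, 1.56, 2.717]
contact_force: [-0.1, -0.2, -0.6]
gripper_width: 0.0148
```

```bash
python3 rel.py -44 0 71
```

```text
t 5.55 tcp [0.4726 0.1928 0.1792] yaw -13.71 toolx [-0.01   0.004 -1.   ] pick in wheel [-42.3   0.5  50.7] F [-0.1 -0.2 -0.6]
shift [-20.3  -1.9   0.5]
```

Emit:
apply_moves([
  {"gripper":1,"dx":-2,"roll":0,"dy":-1.5,"dz":0},
  {"gripper":1,"dx":-5,"roll":0,"dy":0,"dz":0},
  {"gripper":1,"dx":-5,"roll":0,"dy":0,"dz":0},
  {"gripper":1,"dx":-5,"roll":0,"dy":0,"dz":0},
  {"gripper":1,"dx":-5,"roll":0,"dy":0,"dz":0},
  {"gripper":1,"dx":0,"roll":0,"dy":0,"dz":0},
])

```text
t: 6.15
position: [0.4711, 0.1927, 0.2032]
eef_rot: [-1.713, 1.56, 2.759]
contact_force: [-0.3, -0.3, -2.1]
gripper_width: 0.015
```

```bash
python3 rel.py -44 0 77;  python3 - <<'E'
from h import *
shot('wrist','w4');shot('scene','s4')
a=cv2.imread('pics/w4.png')[90:290,220:420]; b=cv2.imread('pics/s4.png')[210:310,290:390]
f=lambda q:cv2.resize(q,(400,400),interpolation=cv2.INTER_CUBIC)
cv2.imwrite('pics/c4.png',np.hstack([f(a),f(b)]))
E
```

```text
t 6.15 tcp [0.4711 0.1927 0.2032] yaw -13.74 toolx [-0.01   0.004 -1.   ] pick in wheel [-43.9   0.1  74.8] F [-0.3 -0.3 -2.1]
shift [-2.2 -0.2  0.1]
```

View pics/c4.png

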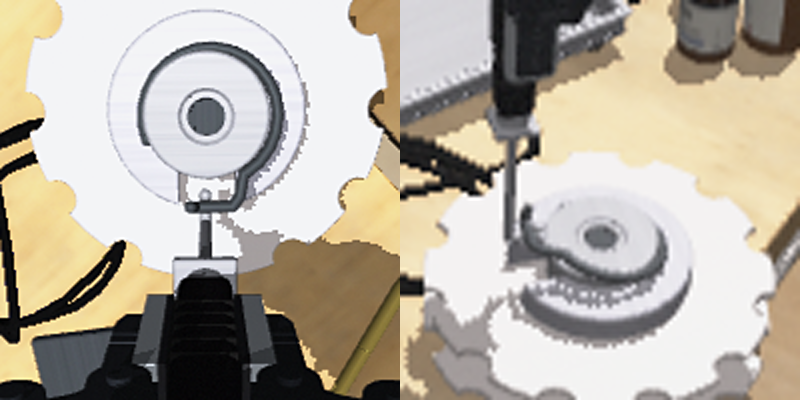

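Emit:
apply_moves([
  {"gripper":1,"dx":-2,"roll":0,"dy":0,"dz":0},
  {"gripper":1,"dx":0,"roll":0,"dy":0,"dz":0},
  {"gripper":1,"dx":0,"roll":0,"dy":5,"dz":0},
  {"gripper":1,"dx":0,"roll":0,"dy":4.5,"dz":0},
  {"gripper":1,"dx":0,"roll":0,"dy":0,"dz":0},
])

```text
t: 6.75
position: [0.4809, 0.1901, 0.2043]
eef_rot: [-1.645, 1.559, 2.828]
contact_force: [-0.1, -0.3, -1.0]
gripper_width: 0.0155
```

```bash
python3 rel.py -34 0 102
```

```text
t 6.75 tcp [0.4809 0.1901 0.2043] yaw -13.73 toolx [-0.011  0.004 -1.   ] pick in wheel [-33.8  -0.2  75.8] F [-0.1 -0.3 -1. ]
shift [-26.2  -0.5  -0.3]
```

Emit:
apply_moves([
  {"gripper":1,"dx":-5,"roll":0,"dy":0,"dz":0},
  {"gripper":1,"dx":-5,"roll":0,"dy":0,"dz":0},
  {"gripper":1,"dx":-5,"roll":0,"dy":0,"dz":0},
  {"gripper":1,"dx":-5,"roll":0,"dy":0,"dz":0},
  {"gripper":1,"dx":-6,"roll":0,"dy":0,"dz":0},
  {"gripper":1,"dx":0,"roll":0,"dy":0,"dz":0},
  {"gripper":1,"dx":0,"roll":0,"dy":0,"dz":0},
])

```text
t: 7.45
position: [0.4814, 0.1903, 0.2333]
eef_rot: [-1.729, 1.56, 2.743]
contact_force: [0.3, -0.6, -0.7]
gripper_width: 0.0153
```

```bash
python3 rel.py -34 0 150;  python3 - <<'E'
from h import *
shot('wrist','w5');shot('scene','s5')
a=cv2.imread('pics/w5.png')[90:290,220:420]; b=cv2.imread('pics/s5.png')[180:310,280:410]
f=lambda q:cv2.resize(q,(400,400),interpolation=cv2.INTER_CUBIC)
cv2.imwrite('pics/c5.png',np.hstack([f(a),f(b)]))
E
```

```text
t 7.45 tcp [0.4814 0.1903 0.2333] yaw -13.73 toolx [-0.01   0.004 -1.   ] pick in wheel [-33.2   0.2 104.9] F [ 0.3 -0.6 -0.7]
shift [-45.1  -1.3   0.1]
```

View pics/c5.png

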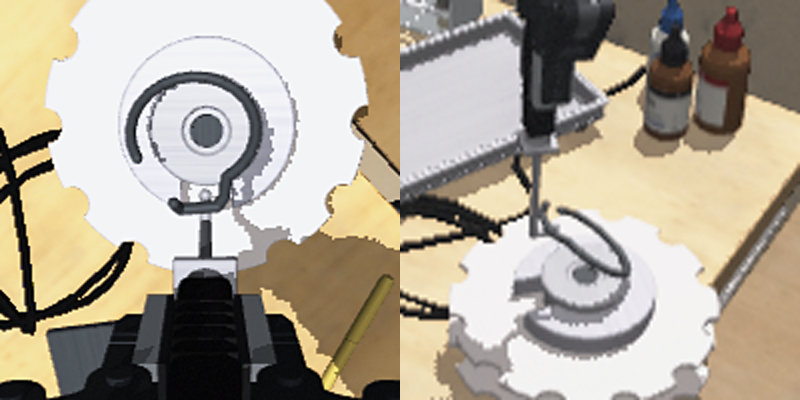

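Emit:
apply_moves([
  {"gripper":1,"dx":-6,"roll":0,"dy":0,"dz":0},
  {"gripper":1,"dx":-6,"roll":0,"dy":0,"dz":0},
  {"gripper":1,"dx":-6,"roll":0,"dy":0,"dz":0},
  {"gripper":1,"dx":-6,"roll":0,"dy":0,"dz":0},
  {"gripper":1,"dx":-6,"roll":0,"dy":0,"dz":0},
  {"gripper":1,"dx":-6,"roll":0,"dy":0,"dz":0},
  {"gripper":1,"dx":-6,"roll":0,"dy":0,"dz":0},
  {"gripper":1,"dx":0,"roll":0,"dy":0,"dz":0},
])

```text
t: 8.35
position: [0.4817, 0.1902, 0.279]
eef_rot: [-1.708, 1.559, 2.765]
contact_force: [-0.3, -0.0, -1.4]
gripper_width: 0.0153
```

```bash
python3 rel.py -34 0 150;  python3 - <<'E'
from h import *
shot('wrist','w6');shot('scene','s6')
a=cv2.imread('pics/w6.png')[90:290,220:420]; b=cv2.imread('pics/s6.png')[150:310,260:420]
f=lambda q:cv2.resize(q,(400,400),interpolation=cv2.INTER_CUBIC)
cv2.imwrite('pics/c6.png',np.hstack([f(a),f(b)]))
E
```

```text
t 8.35 tcp [0.4817 0.1902 0.279 ] yaw -13.71 toolx [-0.011  0.004 -1.   ] pick in wheel [-3.300e+01  1.000e-01  1.505e+02] F [-0.3 -0.  -1.4]
shift [ 0.5 -1.   0.1]
```

View pics/c6.png

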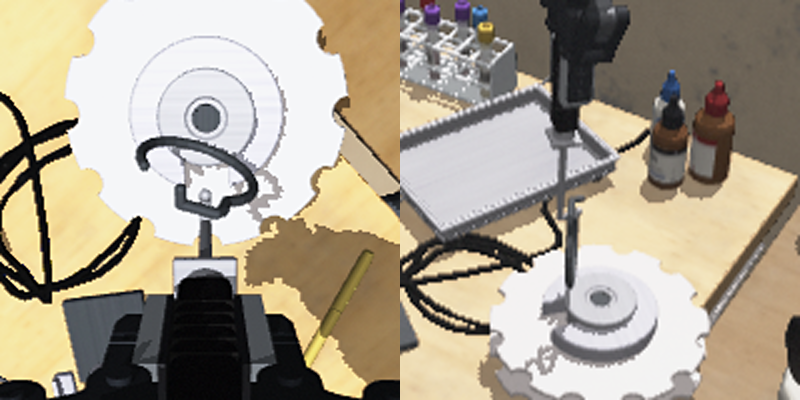

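Emit:
apply_moves([
  {"gripper":1,"dx":-3,"roll":-0.07,"dy":0,"dz":0},
  {"gripper":1,"dx":0,"roll":-0.07,"dy":0,"dz":0},
  {"gripper":1,"dx":0,"roll":0,"dy":0,"dz":-8},
  {"gripper":1,"dx":0,"roll":0,"dy":0,"dz":-15},
  {"gripper":1,"dx":0,"roll":0,"dy":0,"dz":-22},
  {"gripper":1,"dx":0,"roll":0,"dy":0,"dz":-25},
  {"gripper":1,"dx":0,"roll":0,"dy":0,"dz":-25},
  {"gripper":1,"dx":0,"roll":0,"dy":0,"dz":-25},
])

```text
t: 9.25
position: [0.4933, 0.3145, 0.279]
eef_rot: [-1.562, 1.555, 3.04]
contact_force: [0.4, 0.7, -1.5]
gripper_width: 0.0153
```

```bash
cat > tr.py <<'E'
from h import *
import sys
# pick foot in tray frame, shift to target (mm)
s=sensors.sense();R=Rotation.from_euler('xyz',s['eef_rot']).as_matrix();p=s['position']
R0=np.array([[.001,.995,-.097],[.010,-.097,-.995],[-1,0,-.010]]);Z0=Rotation.from_euler('z',np.arctan2(-.097,.995)).as_matrix()
pk=p+R@R0.T@Z0@[-.0036,.0006,-.1285]
T=Rotation.from_euler('z',5.3,degrees=True).as_matrix();o=np.array([.5355,.417,0]);q=T.T@(pk-o)*1e3
print('t',s['t'],'tcp',p.round(4),'yaw',np.degrees(np.arctan2(R[1,1],R[0,1])).round(1),'pick in tray',q.round(1),'F',np.round(s['contact_force'],1))
print('shift',(R.T@T@(np.array(sys.argv[1:4],float)-q)).round(1))
E
python3 tr.py -33 3 150
```

```text
t 9.25 tcp [0.4933 0.3145 0.279 ] yaw -6.3 pick in tray [-57.1 -97.8 150.6] F [ 0.4  0.7 -1.5]
shift [   0.5    3.4 -103.5]
```

Emit:
apply_moves([
  {"gripper":1,"dx":0,"roll":0,"dy":1,"dz":-22},
  {"gripper":1,"dx":0,"roll":0,"dy":1,"dz":-22},
  {"gripper":1,"dx":0,"roll":0,"dy":1,"dz":-20},
  {"gripper":1,"dx":0,"roll":0,"dy":0,"dz":-16},
  {"gripper":1,"dx":0,"roll":0,"dy":0,"dz":-10},
  {"gripper":1,"dx":0,"roll":0,"dy":0,"dz":-5},
  {"gripper":1,"dx":0,"roll":0,"dy":0,"dz":0},
  {"gripper":1,"dx":0,"roll":0,"dy":0,"dz":0},
])

```text
t: 10.05
position: [0.5015, 0.426, 0.2752]
eef_rot: [-1.648, 1.549, 2.954]
contact_force: [0.2, -0.6, -1.1]
gripper_width: 0.0149
```

```bash
python3 tr.py -33 3 78; python3 - <<'E'
from h import *
shot('wrist','w7');shot('scene','s7')
pk=np.array([.502,.417,0])
for n in('w7','s7'):
    P=cloud(load(n));q=P[(abs(P[...,0]-.51)<.05)&(abs(P[...,1]-.417)<.05)&(P[...,2]>.04)&(P[...,2]<.145)]
    for a in np.arange(.06,.15,.015):
        m=q[(q[:,2]>a)&(q[:,2]<=a+.015)]
        if len(m):print(n,a.round(3),len(m),m.min(0).round(3),m.max(0).round(3))
E
```

```text
t 10.05 tcp [0.5015 0.426  0.2752] yaw -6.3 pick in tray [-39.4  12.9 146.8] F [ 0.2 -0.6 -1.1]
shift [68.5  9.8  8.6]
w7 0.075 11 [0.506 0.417 0.088] [0.515 0.426 0.09 ]
w7 0.09 225 [0.493 0.403 0.09 ] [0.525 0.442 0.105]
w7 0.105 72 [0.492 0.401 0.105] [0.526 0.448 0.12 ]
w7 0.12 79 [0.489 0.401 0.12 ] [0.525 0.449 0.135]
w7 0.135 56 [0.491 0.408 0.135] [0.5   0.418 0.144]
s7 0.075 1 [0.511 0.426 0.088] [0.511 0.426 0.088]
s7 0.09 37 [0.491 0.407 0.09 ] [0.524 0.445 0.104]
s7 0.105 29 [0.487 0.4   0.105] [0.524 0.45  0.12 ]
s7 0.12 31 [0.485 0.403 0.12 ] [0.525 0.45  0.135]
s7 0.135 17 [0.489 0.406 0.136] [0.496 0.421 0.144]
```

Emit:
apply_moves([
  {"gripper":1,"dx":5,"roll":0,"dy":5,"dz":5},
  {"gripper":1,"dx":12,"roll":0,"dy":4,"dz":4},
  {"gripper":1,"dx":14,"roll":0,"dy":0,"dz":0},
  {"gripper":1,"dx":14,"roll":0,"dy":0,"dz":0},
  {"gripper":1,"dx":12,"roll":0,"dy":0,"dz":0},
  {"gripper":1,"dx":7,"roll":0,"dy":0,"dz":0},
  {"gripper":1,"dx":0,"roll":0,"dy":0,"dz":0},
  {"gripper":1,"dx":0,"roll":0,"dy":0,"dz":0},
])

```text
t: 10.95
position: [0.5124, 0.408, 0.2057]
eef_rot: [-1.492, 1.551, 3.102]
contact_force: [0.6, -0.9, -1.0]
gripper_width: 0.015
```

```bash
python3 tr.py -33 3 57; python3 - <<'E'
from h import *
shot('wrist','w8')
P=cloud(load('w8'));q=P[(abs(P[...,0]-.51)<.06)&(abs(P[...,1]-.42)<.06)&(P[...,2]>.016)&(P[...,2]<.09)]
for a in np.arange(.015,.09,.01):
    m=q[(q[:,2]>a)&(q[:,2]<=a+.01)]
    if len(m):
        i,j=m[:,1].argmin(),m[:,1].argmax();print(a.round(3),len(m),m[i].round(3),m[j].round(3))
E
```

```text
t 10.95 tcp [0.5124 0.408  0.2057] yaw -6.8 pick in tray [-30.   -6.4  77.2] F [ 0.6 -0.9 -1. ]
shift [20.3 -4.5 -8.6]
0.015 369 [0.552 0.36  0.022] [0.5   0.48  0.024]
0.025 469 [0.451 0.36  0.028] [0.454 0.48  0.029]
0.035 63 [0.504 0.379 0.042] [0.538 0.426 0.044]
0.045 48 [0.504 0.38  0.047] [0.537 0.427 0.05 ]
0.055 60 [0.503 0.381 0.055] [0.535 0.427 0.057]
0.065 67 [0.505 0.387 0.067] [0.511 0.399 0.074]
0.075 109 [0.509 0.397 0.075] [0.521 0.418 0.084]
0.085 183 [0.509 0.401 0.085] [0.519 0.418 0.086]
```

Emit:
apply_moves([
  {"gripper":1,"dx":0,"roll":0,"dy":-2,"dz":-7},
  {"gripper":1,"dx":0,"roll":0,"dy":-2,"dz":-8},
  {"gripper":1,"dx":0,"roll":0,"dy":0,"dz":-5},
  {"gripper":1,"dx":0,"roll":0,"dy":0,"dz":0},
  {"gripper":1,"dx":4,"roll":0,"dy":0,"dz":0},
  {"gripper":1,"dx":4,"roll":0,"dy":0,"dz":0},
  {"gripper":1,"dx":4,"roll":0,"dy":0,"dz":0},
  {"gripper":1,"dx":0,"roll":0,"dy":0,"dz":0},
])

```text
t: 11.8
position: [0.5103, 0.432, 0.1947]
eef_rot: [-1.655, 1.553, 2.94]
contact_force: [1.0, 0.3, -0.9]
gripper_width: 0.0152
```

```bash
cat > ring.py <<'E'
from h import *
import sys
n=sys.argv[1];shot('wrist',n)
P=cloud(load(n));q=P[(abs(P[...,0]-.52)<.07)&(abs(P[...,1]-.42)<.05)&(P[...,2]>.016)&(P[...,2]<.09)]
for a in np.arange(.015,.09,.01):
    m=q[(q[:,2]>a)&(q[:,2]<=a+.01)]
    if len(m):
        i,j=m[:,1].argmin(),m[:,1].argmax();print(a.round(3),len(m),m[i].round(3),m[j].round(3),m.mean(0).round(3))
E
python3 tr.py -33 12 54; python3 ring.py w9
```

```text
t 11.8 tcp [0.5103 0.432  0.1947] yaw -6.7 pick in tray [-29.5  18.   66.3] F [ 1.   0.3 -0.9]
shift [12.3 -1.9  6.6]
0.015 385 [0.455 0.37  0.017] [0.525 0.445 0.022] [0.484 0.414 0.02 ]
0.025 269 [0.455 0.37  0.027] [0.53  0.445 0.027] [0.478 0.402 0.028]
0.035 106 [0.513 0.392 0.044] [0.538 0.443 0.035] [0.527 0.419 0.04 ]
0.045 111 [0.515 0.392 0.045] [0.543 0.433 0.045] [0.528 0.405 0.049]
0.055 217 [0.533 0.391 0.059] [0.546 0.407 0.063] [0.541 0.399 0.062]
0.065 103 [0.539 0.399 0.065] [0.506 0.434 0.075] [0.514 0.43  0.071]
0.075 20 [0.506 0.43  0.077] [0.506 0.434 0.078] [0.507 0.432 0.08 ]
0.085 13 [0.506 0.43  0.085] [0.505 0.435 0.089] [0.507 0.432 0.088]
```

```bash
python3 - <<'E'
from h import *
shot('scene','s9')
a=cv2.imread('pics/w9.png')[90:290,220:420]; b=cv2.imread('pics/s9.png')[80:240,180:340]
f=lambda q:cv2.resize(q,(400,400),interpolation=cv2.INTER_CUBIC)
cv2.imwrite('pics/c9.png',np.hstack([f(a),f(b)]))
E
```

```text
(no output)
```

View pics/c9.png

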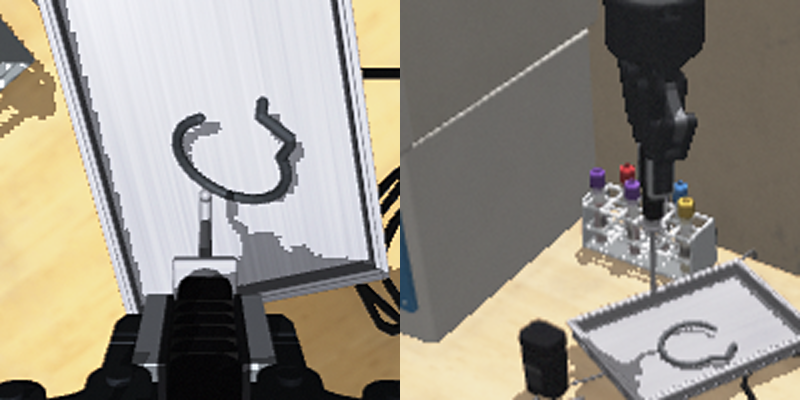

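The ring has come off the foot and is tipping into the tray, away from the foot. I'll raise the pick and measure again.

Emit:
apply_moves([
  {"gripper":1,"dx":-10,"roll":0,"dy":-5,"dz":0},
  {"gripper":1,"dx":-25,"roll":0,"dy":-5,"dz":0},
  {"gripper":1,"dx":-30,"roll":0,"dy":-5,"dz":0},
  {"gripper":1,"dx":-25,"roll":0,"dy":0,"dz":0},
  {"gripper":1,"dx":0,"roll":0,"dy":0,"dz":0},
])

```text
t: 12.4
position: [0.4953, 0.4337, 0.2917]
eef_rot: [-1.739, 1.553, 2.856]
contact_force: [-0.3, 1.3, -1.0]
gripper_width: 0.015
```

```bash
cat > lay.py <<'E'
from h import *
import sys
n=sys.argv[1];shot('wrist',n)
P=cloud(load(n));T=Rotation.from_euler('z',5.3,degrees=True).as_matrix();q=(P-[.5355,.417,0])@T*1e3
m=(abs(q[...,0])<80)&(abs(q[...,1])<56)&(q[...,2]>15.2)&(q[...,2]<90)&(load(n)['d']>0)
k=q[m];print(len(k),'min',k.min(0).round(1),'max',k.max(0).round(1),'mean',k.mean(0).round(1),np.percentile(k[:,2],[5,50,95]).round(1))
c=np.linalg.lstsq(np.c_[k[:,:2],np.ones(len(k))],k[:,2],rcond=None)[0];print('tilt',np.hypot(*c[:2]))
g=np.linalg.lstsq(np.c_[k[:,:2],np.ones(len(k))],(k[:,:2]**2).sum(1),rcond=None)[0];print('circle ctr',g[:2]/2)
E
python3 lay.py w10; python3 rel.py
```

```text
537 min [-58.1 -44.   15.2] max [79.4 55.4 25.7] mean [-3.8 -9.3 19.8] [15.9 19.6 23.6]
tilt 0.07475441776092816
circle ctr [ 4.70224597 -5.75274795]
t 12.45 tcp [0.4948 0.4334 0.29  ] yaw -6.7 toolx [-0.019  0.004 -1.   ] pick in wheel [-78.8 238.7 161.6] F [-0.4  0.4 -1.6]
```

```bash
cat > lay2.py <<'E'
from h import *
import sys
n=sys.argv[1]
if len(sys.argv)>2: shot(sys.argv[2],n)
P=cloud(load(n));T=Rotation.from_euler('z',5.3,degrees=True).as_matrix();q=(P-[.5355,.417,0])@T*1e3
p=load(n)['p'].astype(int).sum(2)
m=(np.hypot(q[...,0]-5,q[...,1]+6)<50)&(q[...,2]>5)&(q[...,2]<60)&(load(n)['d']>0)
f=m&(q[...,2]<16)&(p>450);r=m&(p<300)&(q[...,2]>16)
print('floor',np.median(q[f][:,2]),f.sum(),'ring px',r.sum())
k=q[r];print(k.min(0).round(1),k.max(0).round(1))
A=np.c_[k[:,:2],np.ones(len(k))];c=np.linalg.lstsq(A,k[:,2],rcond=None)[0];print('grad',c[:2].round(3))
for a in range(-180,180,45):
    g=np.degrees(np.arctan2(k[:,1]+6,k[:,0]-5));s=k[(g>=a)&(g<a+45)]
    if len(s):print(a,len(s),s.mean(0).round(1),'ztop',np.percentile(s[:,2],80).round(1))
E
python3 lay2.py w10; python3 lay2.py s10 scene
```

```text
floor 12.930720108967007 4297 ring px 429
[-34.1 -44.   16.1] [27.1 21.1 25.7]
grad [ 0.069 -0.05 ]
-180 69 [-27.6 -20.5  18.8] ztop 19.7
-135 74 [ -6.4 -35.2  21.4] ztop 22.3
-90 82 [ 16.2 -37.8  22.9] ztop 24.0
0 33 [20.7  1.2 21.2] ztop 22.0
45 46 [12.3 12.9 20.1] ztop 20.9
90 58 [-6.3 18.7 18.6] ztop 19.5
135 67 [-26.7   6.5  17.7] ztop 18.4
floor 14.189076296896252 611 ring px 64
[-34.1 -55.8  16.1] [26.7 20.2 25.7]
grad [ 0.055 -0.042]
-180 15 [-29.1 -20.3  19. ] ztop 20.4
-135 10 [ -6.5 -35.2  21.1] ztop 22.1
-90 9 [ 14.2 -40.5  21.8] ztop 23.9
0 5 [18.9  1.7 21.6] ztop 23.1
45 8 [11.3 14.  19.5] ztop 20.5
90 9 [-6.4 18.6 18.9] ztop 19.4
135 8 [-26.3   8.9  17.8] ztop 18.8
```

Emit:
apply_moves([
  {"gripper":1,"dx":0,"roll":-0.02,"dy":-20,"dz":31},
  {"gripper":1,"dx":0,"roll":0,"dy":-20,"dz":31},
  {"gripper":1,"dx":0,"roll":0,"dy":-20,"dz":31},
  {"gripper":1,"dx":10,"roll":0,"dy":-20,"dz":31},
  {"gripper":1,"dx":15,"roll":0,"dy":-17,"dz":28},
  {"gripper":1,"dx":0,"roll":0,"dy":0,"dz":0},
  {"gripper":1,"dx":0,"roll":0,"dy":0,"dz":0},
])

```text
t: 13.2
position: [0.3736, 0.2817, 0.2556]
eef_rot: [-1.218, 1.537, -2.886]
contact_force: [0.3, 0.4, 0.0]
gripper_width: 0.0151
```

```bash
cat > st.py <<'E'
from h import *
import sys
s=sensors.sense();R=Rotation.from_euler('xyz',s['eef_rot']).as_matrix();p=s['position']
R0=np.array([[.001,.995,-.097],[.010,-.097,-.995],[-1,0,-.010]]);Z0=Rotation.from_euler('z',np.arctan2(-.097,.995)).as_matrix()
M=R@R0.T@Z0
S=Rotation.from_euler('z',-5.6,degrees=True).as_matrix();o=np.array([.372,.2885,.022])
f=lambda h:(S.T@(p+M@(np.array([-3.6,.6,h-128.5])/1e3)-o)*1e3)
print('t',s['t'],'tcp',p.round(4),'yaw',np.degrees(np.arctan2(R[1,1],R[0,1])).round(2),'toolx',R[:,0].round(3),'foot',f(0).round(1),'flange',f(70).round(1),'F',np.round(s['contact_force'],1))
if len(sys.argv)>3: print('shift foot',(R.T@S@(np.array(sys.argv[1:4],float)-f(0))).round(1))
E
python3 st.py 0 0 90; python3 - <<'E'
from h import *
shot('wrist','w11');shot('scene','s11')
a=cv2.imread('pics/w11.png')[150:290,240:380]
cv2.imwrite('pics/c11.png',cv2.resize(a,(560,560),interpolation=cv2.INTER_CUBIC))
E
```

```text
t 13.2 tcp [0.3736 0.2817 0.2556] yaw -5.6 toolx [-0.033 -0.008 -0.999] foot [ -5.4  -8.8 105.3] flange [ -3.1  -7.3 175.2] F [0.3 0.4 0. ]
shift foot [15.   5.8 -8.9]
```

View pics/c11.png

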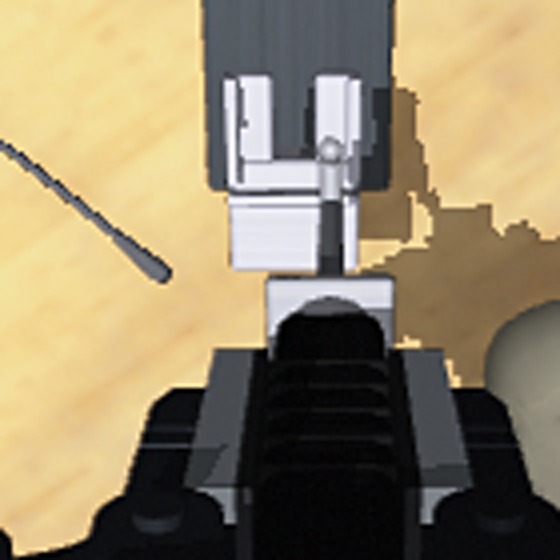

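```bash
python3 - <<'E'
from h import *
z=load('w11');S=Rotation.from_euler('z',-5.6,degrees=True).as_matrix();o=np.array([.372,.2885,0])
f=lambda x,y,h:((onplane(z,240+x/4-.4,150+y/4-.4,h)-o)@S*1e3).round(1)
print('nose',f(330,150,.1358),world(z,322,187)[2])
for n,x,y in(('tineL in',270,80),('tineR in',317,80),('slotbotL',272,158),('slotbotR',315,158),('tineL out',226,80),('tineR out',360,80)):print(n,f(x,y,.092))
for n,x,y in(('flangefront L',267,280),('R',392,280)):print(n,f(x,y,.2012))
E
```

```text
nose [  9.1  -8.5 135.8] 0.1338148470981549
tineL in [13.8  5.2 92. ]
tineR in [13.8 -5.9 92. ]
slotbotL [-5.4  5.  92. ]
slotbotR [-5.5 -5.4 92. ]
tineL out [13.8 15.7 92. ]
tineR out [ 13.8 -16.1  92. ]
flangefront L [  7.3   2.  201.2]
R [  7.2 -17.2 201.2]
```

Emit:
apply_moves([
  {"gripper":1,"dx":0,"roll":0,"dy":4,"dz":-7.5},
  {"gripper":1,"dx":10,"roll":0,"dy":0.3,"dz":0},
  {"gripper":1,"dx":0,"roll":0,"dy":0,"dz":0},
])

```text
t: 13.6
position: [0.3807, 0.2925, 0.2446]
eef_rot: [-1.297, 1.538, -2.963]
contact_force: [-1.7, -0.6, -0.7]
gripper_width: 0.0154
```

```bash
python3 st.py -1 0 50
```

```text
t 13.6 tcp [0.3807 0.2925 0.2446] yaw -5.52 toolx [-0.032 -0.006 -0.999] foot [ 0.6  3.  94.3] flange [  2.8   4.3 164.2] F [-1.7 -0.6 -0.7]
shift foot [44.3 -0.2  2.6]
```

Emit:
apply_moves([
  {"gripper":1,"dx":0,"roll":0,"dy":-1.5,"dz":3},
  {"gripper":1,"dx":0,"roll":0,"dy":0,"dz":0},
  {"gripper":1,"dx":0,"roll":0,"dy":0,"dz":0},
])

```text
t: 13.9
position: [0.3788, 0.2901, 0.2439]
eef_rot: [-1.302, 1.537, -2.968]
contact_force: [-0.3, -0.4, -1.6]
gripper_width: 0.0149
```

```bash
python3 st.py -1.2 -0.6 50
```

```text
t 13.9 tcp [0.3788 0.2901 0.2439] yaw -5.46 toolx [-0.034 -0.006 -0.999] foot [-1.3  0.4 93.6] flange [  1.    1.8 163.6] F [-0.3 -0.4 -1.6]
shift foot [43.6  1.5  0.6]
```

Emit:
apply_moves([
  {"gripper":1,"dx":10,"roll":0,"dy":0.4,"dz":0.5},
  {"gripper":1,"dx":10,"roll":0,"dy":0.4,"dz":0},
  {"gripper":1,"dx":10,"roll":0,"dy":0.4,"dz":0},
  {"gripper":1,"dx":10,"roll":0,"dy":0.3,"dz":0},
  {"gripper":1,"dx":0,"roll":0,"dy":0,"dz":0},
])

```text
t: 14.4
position: [0.3787, 0.2887, 0.2002]
eef_rot: [-1.292, 1.536, -2.959]
contact_force: [-0.4, -1.1, -0.8]
gripper_width: 0.0151
```

```bash
python3 st.py -1.2 -0.6 10
```

```text
t 14.4 tcp [0.3787 0.2887 0.2002] yaw -5.49 toolx [-0.034 -0.006 -0.999] foot [-1.2 -1.1 49.9] flange [  1.1   0.3 119.8] F [-0.4 -1.1 -0.8]
shift foot [39.8  1.3 -0.9]
```

Emit:
apply_moves([
  {"gripper":1,"dx":10,"roll":0,"dy":0.4,"dz":-0.5},
  {"gripper":1,"dx":10,"roll":0,"dy":0.4,"dz":0},
  {"gripper":1,"dx":10,"roll":0,"dy":0.4,"dz":0},
  {"gripper":1,"dx":9,"roll":0,"dy":0.3,"dz":0},
  {"gripper":1,"dx":0,"roll":0,"dy":0,"dz":0},
])

```text
t: 14.9
position: [0.3788, 0.2889, 0.1573]
eef_rot: [-1.292, 1.536, -2.958]
contact_force: [1.0, 1.1, -0.9]
gripper_width: 0.0153
```

```bash
python3 st.py -1.2 -0.6 0
```

```text
t 14.9 tcp [0.3788 0.2889 0.1573] yaw -5.48 toolx [-0.034 -0.006 -0.999] foot [-1.1 -0.9  7. ] flange [ 1.2  0.5 76.9] F [ 1.   1.1 -0.9]
shift foot [ 7.   0.2 -0.4]
```

Emit:
apply_moves([
  {"gripper":1,"dx":3,"roll":0,"dy":0,"dz":0},
  {"gripper":1,"dx":2,"roll":0,"dy":0,"dz":0},
  {"gripper":1,"dx":1,"roll":0,"dy":0,"dz":0},
  {"gripper":1,"dx":0,"roll":0,"dy":0,"dz":0},
])

```text
t: 15.3
position: [0.3789, 0.2892, 0.1511]
eef_rot: [-1.304, 1.536, -2.97]
contact_force: [0.3, -0.1, -1.1]
gripper_width: 0.0154
```

```bash
python3 st.py 0 0 0
```

```text
t 15.3 tcp [0.3789 0.2892 0.1511] yaw -5.47 toolx [-0.034 -0.006 -0.999] foot [-1.1 -0.5  0.8] flange [ 1.2  0.8 70.7] F [ 0.3 -0.1 -1.1]
shift foot [ 0.8  1.1 -0.5]
```

Emit:
apply_moves([
  {"gripper":1,"dx":0.7,"roll":0,"dy":0,"dz":0},
  {"gripper":0.7,"dx":0,"roll":0,"dy":0,"dz":0},
  {"gripper":0.5,"dx":0,"roll":0,"dy":0,"dz":0},
  {"gripper":0.2,"dx":0,"roll":0,"dy":0,"dz":0},
  {"gripper":0,"dx":0,"roll":0,"dy":0,"dz":0},
  {"gripper":0,"dx":0,"roll":0,"dy":0,"dz":0},
  {"gripper":0,"dx":0,"roll":0,"dy":0,"dz":0},
])

```text
t: 16.0
position: [0.3794, 0.2896, 0.1514]
eef_rot: [-1.333, 1.539, -2.999]
contact_force: [-0.0, 0.9, -0.1]
gripper_width: 0.0852
```

Emit:
apply_moves([
  {"gripper":0,"dx":-15,"roll":0,"dy":-0.5,"dz":0},
  {"gripper":0,"dx":-30,"roll":0,"dy":-1,"dz":0},
  {"gripper":0,"dx":-40,"roll":0,"dy":-1,"dz":0},
  {"gripper":0,"dx":-20,"roll":0,"dy":0,"dz":0},
  {"gripper":0,"dx":0,"roll":0,"dy":20,"dz":0},
  {"gripper":0,"dx":0,"roll":0,"dy":20,"dz":0},
  {"gripper":0,"dx":0,"roll":0,"dy":0,"dz":0},
  {"gripper":0,"dx":0,"roll":0,"dy":0,"dz":0},
])

```text
t: 16.8
position: [0.42, 0.2866, 0.2596]
eef_rot: [-1.326, 1.538, -2.991]
contact_force: [0.1, -1.1, 0.7]
gripper_width: 0.0854
```

```bash
python3 lay2.py w12 wrist; python3 - <<'E'
from h import *
shot('top','t12');shot('scene','s12')
for n in('w12','t12','s12','top0','w1'):
    z=load(n);P=cloud(z);S=Rotation.from_euler('z',-5.6,degrees=True).as_matrix();q=(P-[.372,.2885,0])@S*1e3
    m=(np.hypot(q[...,0],q[...,1])<25)&(z['d']>0)
    for a,b in((25,33),(40,80),(94.5,97.5),(110,130),(150,168),(169,176)):
        k=q[m&(q[...,2]>a)&(q[...,2]<b)]
        if len(k):print(n,a,len(k),k.mean(0).round(1),'ctr',((k.min(0)+k.max(0))/2).round(1))
E
```

```text
floor 13.082064159209231 5846 ring px 688
[-34.7 -44.9  16. ] [25.8 21.2 26. ]
grad [ 0.073 -0.049]
-180 118 [-28.6 -19.8  18.8] ztop 19.7
-135 122 [ -6.8 -35.9  21.2] ztop 22.4
-90 109 [ 15.3 -39.1  23.1] ztop 24.1
0 59 [20.2  0.6 21.4] ztop 22.0
45 79 [11.6 12.4 20.1] ztop 21.1
90 97 [-6.  18.1 18.6] ztop 19.5
135 104 [-26.2   7.   17.7] ztop 18.4
w12 25 46 [ 9.1  1.  27.9] ctr [ 9.4  1.  29.1]
w12 40 38 [ 3.2  1.2 57.3] ctr [ 3.2  1.1 56. ]
w12 94.5 297 [ 2.5  1.3 96.1] ctr [-0.2 -0.  96. ]
w12 110 146 [  9.    0.9 120.6] ctr [  8.3   1.  120.3]
w12 150 216 [  9.    0.9 158.5] ctr [  7.6   0.8 159. ]
w12 169 350 [  2.6   1.2 171.5] ctr [  2.1   1.  171.2]
s12 25 25 [ 7.5  2.2 28.1] ctr [ 7.5  2.1 28.7]
s12 40 35 [ 0.5  1.5 56.7] ctr [ 0.6  1.8 58.1]
s12 94.5 76 [-3.5 -2.1 96. ] ctr [-5.   1.6 95.9]
s12 110 77 [ -0.6  -3.3 120.5] ctr [  0.2   1.  119.8]
s12 150 82 [ -0.6  -3.1 159. ] ctr [  0.3  -0.  159.1]
s12 169 58 [  0.2   0.8 172.3] ctr [  0.6   1.9 172. ]
top0 25 8 [10.4 -0.4 28.8] ctr [10.8 -0.5 29.1]
top0 94.5 35 [ 2.  -1.8 96.2] ctr [ 0.1 -1.6 96. ]
top0 110 6 [  7.9   0.2 120.8] ctr [  7.9   0.2 120.4]
top0 150 11 [  5.8   1.3 160.2] ctr [  3.9  -0.8 159.4]
top0 169 59 [ -0.2  -1.2 171.3] ctr [-1.000e-01 -9.000e-01  1.719e+02]
w1 25 50 [ 7.4  0.  28.1] ctr [ 7.3  0.1 28.8]
w1 40 36 [ 1.6 -0.  56. ] ctr [ 1.1 -0.3 56.5]
w1 94.5 317 [ 2.  -2.8 96.2] ctr [-0.5 -0.1 96. ]
w1 110 213 [  5.7  -2.  120.9] ctr [  0.3  -0.  120. ]
w1 150 290 [  5.8  -2.2 158.8] ctr [ 4.00e-01 -1.00e-01  1.59e+02]
w1 169 395 [  0.7  -0.7 171.5] ctr [  0.2  -0.2 171.2]
```

```bash
python3 -c "
from bench import ticket;print(ticket.finish_job())"
```

```text
the job is handed in; nothing more can be done
None
```

The job is handed in at about 17 s of robot time. The ring is off the spindle and lying in the tray, and the pick hangs back in its stand. I got no verdict, so the results below are from my own measurements.

- **Lifting the ring:** I lifted the bent-out end with the pick to about 82 mm above the desk, well above the 74.7 mm needed. About 2 N showed at the wrist, and the fingers never touched the ring. The ring then came off over the top of the spindle, hanging on the pick.
- **Ring in the tray:** It slipped off the foot and tipped over while I was setting it on its edge, before the planned 30 mm push, so I skipped the push. It lies about 5 mm (x) and 9 mm (y) from the tray's middle, with its centre plane about 18 mm up.
- **Ring tilt:** It does not lie completely flat. It is tilted about 0.09 rad, probably resting on its turned-up tip, which is within the 0.15 rad limit. The last two measurements agreed.
- **Pick in the stand:** It is upright, with its flange about 2 mm from the seat's middle and at the same height as at the start. The gripper is open and clear of everything.
- **Bottles:** I did not measure them again at the end, but the arm never went near them.

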